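Snap a flow cartridge shut in the toggle-clamp press

TASK

Snap the flow cartridge shut in the toggle press: lay it flat in the nest between the locating pins, then swing the clamp handle over centre against its stop so that the clamp's foot presses the cover fully home. Then swing the handle all the way back, leaving the clamp open and the closed cartridge seated in the nest. Keep the cartridge level and leave the bottles, beaker and dish alone.

Things in the scene. Friction and masses are not known exactly. Their poses are not given: they have to be found in the camera images.
- cartridge: flow cartridge: flat grey plastic base 110 x 60 x 22 mm, long along its own x, with a white cover (108 x 58 x 6 mm) standing 5 mm proud above it; 33 mm tall, 28 mm once closed, plus two 8 mm ports on the cover at x = +-41 mm. Origin: centre of the underside, z up. About 0.17 kg; grip it across its 60 mm width by the grey base. Either end may lie at either end of the nest
- cover (a joint): how far the cartridge's white cover is pushed down, m: 0 = standing 5 mm proud, 0.005 = fully home on the base. A stiff snap fit that takes about 24 N and stays where it is left
- jig: the press: a fixed aluminium plate 308 x 130 mm, 12 mm high, with a black plastic nest block at one end and a steel toggle clamp at the other. Origin: on the bench, under the pivot of the clamp arm; x runs along the press from the clamp towards the nest, y is parallel to the clamp's pivots, z up
- nest (a point): centre of the nest floor (black block, 20 mm above the bench), axes as the press; the cartridge lies here, its length along the press's x. Eight bullet-nosed pins, 8 mm thick, 16 mm tall, fence it with 2 mm play: on each long side two, 42 mm either way from the middle (the middle is free for fingers); at each end two, 19 mm off the centre line. The clamp's 46 x 38 mm foot lands on its centre
- handle_pivot (a point): axis about which the clamp handle swings (fixed to the press, axis parallel to the press's y), 83 mm above the bench and 59 mm behind the clamp arm's pivot
- handle_grip (a point): middle of the handle's black grip (64 mm long, 20 mm wide along the press's y, 26 mm across; it ends 24 mm beyond this point), 118 mm from handle_pivot; moves with the handle. Open, the handle lies back, nearly level (its end 11 degrees up), away from the nest; closing swings it up and over until it leans 22 degrees past upright, towards the nest
- clamp_handle (a joint): swing of the clamp handle, rad: 0 = fully open (clamp arm and its foot raised clear of the nest, up to 0.24 m above the bench), 1.66 = dead centre, 1.75 = locked over centre against its stop. It stays open by itself; pressing the cover takes about 12 N at the grip over the last 0.4 rad, then it snaps to its stop; the grip turns and slips a little in a pinch
- beaker: small glass beaker, 54 mm wide, 70 mm tall, a bystander; origin under its centre
- petri_dish: flat glass dish, 96 mm wide, 15 mm tall, a bystander; origin under its centre
- sample_bottle_1: white plastic bottle, 40 mm wide, 83 mm tall, a bystander; origin under its centre
- sample_bottle_2: white plastic bottle, 40 mm wide, 83 mm tall, a bystander; origin under its centre

How it is judged (in metres and radians):
On the way, in this order (a step that is already met when the one before it is completed fails the run):
1. the cartridge lies flat in the nest between the pins, its cover not yet pressed (horizontal distance between cartridge and nest below 0.005 m and z of cartridge in the frame of nest below 0.003 m and angle between the x axis of cartridge and the x axis of nest, either way round below 0.09 rad and angle between cartridge's own z axis and vertical below 0.05 rad and value of joint cover below 0.003 m), for 0.2 s.
2. the clamp is locked over centre and has pressed the cover fully home (value of joint clamp_handle above 1.7 rad and value of joint cover above 0.0042 m and horizontal distance between cartridge and nest below 0.005 m), for 0.2 s.
At the end, for the whole second after the job is handed in: The clamp stands open again (handle within 0.3 rad of its fully open rest), the cartridge's cover is home (at least 4.2 of its 5 mm), and the cartridge lies still, flat in the nest (centre within 5 mm, within 3 mm of the nest floor in height, turned less than 0.09 rad) (value of joint clamp_handle below 0.3 rad and value of joint cover above 0.0042 m and horizontal distance between cartridge and nest below 0.005 m and z of cartridge in the frame of nest below 0.003 m and angle between the x axis of cartridge and the x axis of nest, either way round below 0.09 rad and angle between cartridge's own z axis and vertical below 0.05 rad and linear speed of cartridge below 0.02 m/s); the robot touches nothing.
It fails at once if the cartridge is tipped more than 0.5 rad (angle between cartridge's own z axis and vertical above 0.5 rad).
It fails at once if a bottle, the beaker or the dish is moved more than 20 mm (distance of any of beaker, petri_dish, sample_bottle_1, sample_bottle_2 from where it was at the start of the episode above 0.02 m).
It also fails if it takes over 67 s, if anything falls off the work surface, if the arm or the gripper's body presses on something with over 40 N, if the wrist force passes 120 N, or if a joint passes its speed limit or range.

ROBOT

A 7-joint arm with a two-finger parallel gripper is mounted at the origin on a cart in front of the work surface, level with it; the furniture and walls round the work are solid. World frame = base frame: x ahead of the robot, y to its left, z up, the work surface at z = 0. Lengths are in m, angles in degrees, forces in N, time in s.
With the tool pointing down it reaches from about 0.35 to 0.9 m from the base axis. Payload 8.1 kg.
Tool frame: the origin (TCP) lies midway between the tips of the shut fingers; the grasp point (between the pads) lies manip.grasp_offset behind it (manip.grasp_offset is the distance from the TCP to the grasp point, in m); z points along the fingers, y is the line along which they close (so a half turn about z gives the same grasp; the last joint's range is limited). The gripper opens to 92 mm and grips with 3 to 60 N. Pads are 19 mm wide; open, the fingers measure 130 mm over their backs; the gripper's body (75 mm by 190 mm) begins 47 mm behind the grasp point.
Start: joints at [-77.212, 24.895, 1.432, 90.138, -0.665, 64.973, -4.303], TCP at [0.2, 0.592, 0.227] pointing down, gripper open.
Joint ranges: [-149.89, 149.89], [-25.12, 119.58], [-72.63, 75.52], [4.76, 147.25], [-75.54, 255.54], [6.69, 114.76], [-157.13, 157.13]. Speed limits (degrees/s): [127.2, 127.2, 172.46, 172.46, 180, 180, 180].

INTERFACE

Orientations are given as a 3x3 rotation matrix whose columns are the frame's x, y, z axes.
In Python, from cell import manip gives the robot as it stands.
- The arm moves only by the tool inch_along, called after ">>>" by a JSON object that holds its "method" and its "body". Schema: {"type":"object","properties":{"offsets":{"type":"string"},"only":{"type":"string"},"quiet":{"type":"boolean"},"lines":{"type":"string"}},"required":["offsets"],"additionalProperties":false}. offsets is a string of 1 to 5 rows, parted by a bar, with the numbers parted by spaces; each row has 5 numbers: dx, dy, dz in m, then a turn about the tool's z in degrees, then the opening from 0.0 (shut) to 1.0 (fully open); each row is the pose to reach, as a shift and turn from the pose commanded when the call began, along the tool's axes at that moment; what a row does not reach only later rows make up. A row lasts 1/8 s, in which the tool goes at most 0.0625 m and 10.7 degrees, less where a joint would pass 70% of its speed; a pose out of reach is approached as far as the arm can. The fingers move at their own pace and stop on an object; the grip force is fixed at half the most. Time passes only in rows, so rows that do not move let the fingers close. The tool returns the time, the measured TCP pose, the force, the opening and the grip force at its end. only (a regular expression) keeps the lines of the reply that match it, lines (a string "A,B") keeps lines A to B, and quiet returns only ok. Input that does not fit is refused with a message, and nothing moves.
- manip.sense(): the state, without advancing time (a new reading comes with each control period).
- manip.camera(name): name is "scene" or "top" or "wrist"; returns a dict with "pixels" (420x560x3 uint8, red, green, blue), "mtx" (3x3 intrinsics, pixels), "world_from_camera" (4x4, takes a point from camera to world coordinates); the wrist camera has in their place "hand_eye" (4x4, takes a point from camera to tool coordinates, whose origin is the TCP and whose axes are the flange's). Camera axes: x right, y down, z forward; pixel columns grow to the right and rows downward; lengths in m; the calibration is good to about 2 mm. The wrist camera is an equidistant fisheye: a pixel r from the principal point sees the ray r / f radians off the axis. A picture is of the moment at which its call begins: read the wrist's pose just before it. There is no depth.
- manip.sign_off(): hands the job in; it is judged then, once.
The state is a dict: "clock": time; "joint_positions": joint angles; "qvel": joint speeds; "tau": joint torques, N m; "tcp_pos": TCP position; "tcp_rot": TCP orientation; "wrist_force": force on the tool from outside, world axes, zero at the start; "wrist_torque": the same for the moment, N m; "finger_gap": opening from 0.0 (shut) to 1.0 (fully open); "gripper_force": force on a finger pad.
Only numpy, scipy, OpenCV 4.12 (cv2) and the standard library are available. Lean on these libraries where they do the work, as an engineer would, in place of code of your own. Each camera call takes 0.05 s, during which the arm holds its last target. There are 200 camera calls.

## Working session

There is one attempt and no reset: what is moved stays moved. The work goes in short steps, Python scripts to look and compute and a tool call to move; the robot and the scene stay as the last step left them, time stands still between calls to the robot, and variables do not carry over. Pictures are saved under pics/ and viewed, at most 10 in all, crops included, and the job is handed in when it is done.

```bash
mkdir -p pics; ls
```

Run:
```python
from cell import manip
import cv2,numpy as np
s=manip.sense();print(s['clock'],s['tcp_pos'],s['tcp_rot'],manip.grasp_offset)
for n in("scene","top"):
    c=manip.camera(n);cv2.imwrite(f"pics/{n}0.png",c["pixels"][:,:,::-1]);np.savez(f"{n}0.npz",**c)
    print(c["mtx"],c["world_from_camera"])
```

```text
cell.py
pics
0.0 [0.19991437 0.59162588 0.2259443 ] [[-9.47388143e-01  3.20086824e-01 -3.61942292e-04]
 [ 3.20086997e-01  9.47386950e-01 -1.51012511e-03]
 [-1.40471745e-04 -1.54652764e-03 -9.99998794e-01]] 0.0188
[[402.19828357   0.         280.92738439]
 [  0.         402.19828357 207.11221622]
 [  0.           0.           1.        ]] [[ 0.68089759 -0.41572502  0.60295206 -0.14693298]
 [-0.73232076 -0.37612131  0.56766105 -0.73636289]
 [-0.00920778 -0.82807335 -0.56054415  0.77438611]
 [ 0.          0.          0.          1.        ]]
[[541.02241298   0.         261.65182759]
 [  0.         541.02241298 217.83753955]
 [  0.           0.           1.        ]] [[-0.01795605 -0.99197652  0.12514059  0.41058604]
 [-0.99979189  0.01660189 -0.01185567 -0.02348796]
 [ 0.00968298 -0.12532743 -0.99206818  1.41251062]
 [ 0.          0.          0.          1.        ]]
```

View pics/top0.png

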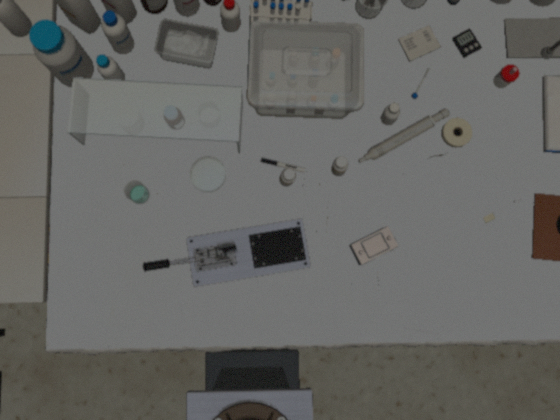

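View pics/scene0.png

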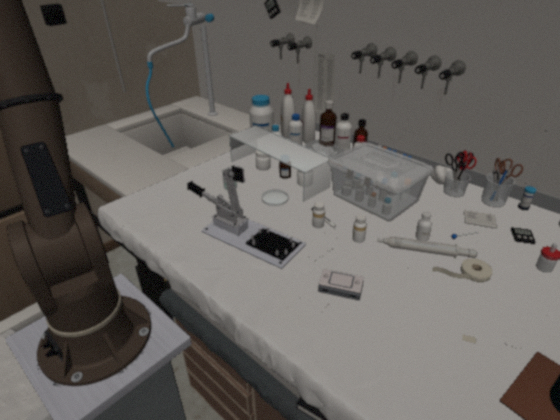

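Create h.py:
```python
import numpy as np
def load(n):
    c=np.load(n);return c["mtx"],c["world_from_camera"]
def ray(K,T,u,v,z):
    d=T[:3,:3]@np.linalg.solve(K,[u,v,1]);o=T[:3,3];return o+d*(z-o[2])/d[2]
def proj(K,T,p):
    q=T[:3,:3].T@(np.array(p)-T[:3,3]);q=K@q;return q[:2]/q[2]
```

Run:
```python
import cv2
i=cv2.imread("pics/top0.png")[200:300,135:410]
i=cv2.convertScaleAbs(cv2.resize(i,(800,291),interpolation=cv2.INTER_CUBIC),alpha=1.4)
j=cv2.imread("pics/scene0.png")[150:310,180:390]
j=cv2.convertScaleAbs(cv2.resize(j,(400,305),interpolation=cv2.INTER_CUBIC),alpha=1.6)
import numpy as np
o=np.zeros((600,800,3),np.uint8);o[:291]=i;o[292:597,:400]=j
cv2.imwrite("pics/crop0.png",o)
```

```text
(no output)
```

View pics/crop0.png

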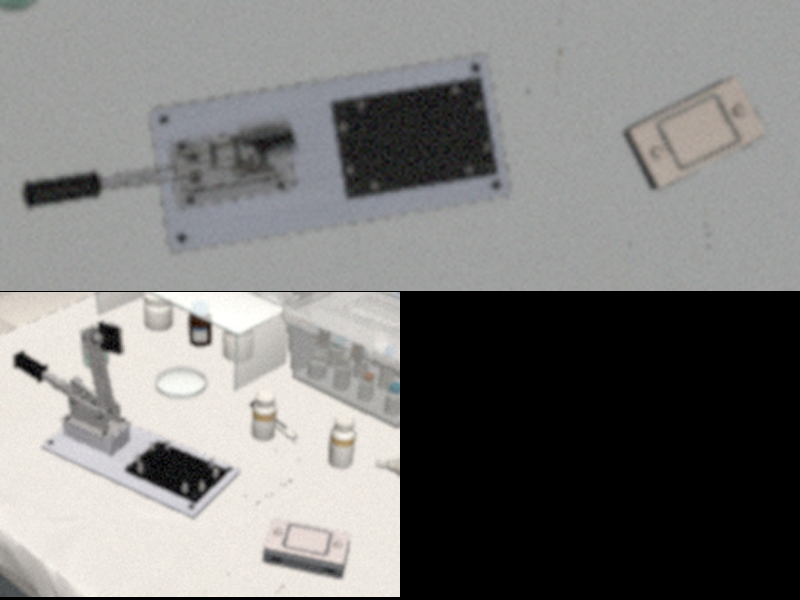

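Run:
```python
from h import *
K,T=load("top0.npz")
f=lambda c,z:ray(K,T,135+(c[0]+.5)/2.909-.5,200+(c[1]+.5)/2.91-.5,z)
def show(n,cs,z):
    P=np.array([f(c,z) for c in cs]);m=P.mean(0)
    L=[np.linalg.norm(P[i]-P[(i+1)%len(P)]) for i in range(len(P))]
    print(n,m,np.round(L,4));return P
ang=lambda d:np.degrees(np.arctan2(d[1],d[0]))
P=show("plate",[(153,107),(488,54),(510,193),(172,250)],.012);print(ang(P[1]-P[0]),ang(P[2]-P[3]))
P=show("nest",[(332,101),(480,78),(497,174),(348,197)],.02);print(ang(P[1]-P[0]),ang(P[2]-P[3]))
P=show("ports",[(658,152),(740,110)],.035);print(ang(P[1]-P[0]))
P=show("cover",[(630,128),(735,77),(766,132),(657,187)],.033);print(ang(P[1]-P[0]),ang(P[2]-P[3]))
P=show("grip",[(25,193),(101,184)],.1);print(ang(P[1]-P[0]))
```

```text
plate [ 0.50027328 -0.00471031  0.012     ] [0.3033 0.1257 0.3031 0.1279]
-81.92472106741153 -81.4966885234888
nest [ 0.51019251 -0.07858986  0.02      ] [0.1333 0.0865 0.1332 0.0861]
-82.10580178053988 -82.26609837477325
ports [ 0.51037711 -0.32833362  0.035     ] [0.082 0.082]
-64.20106321497153
cover [ 0.5106284 -0.3270343  0.033    ] [0.1042 0.0551 0.1085 0.0565]
-65.31478132993159 -64.61197579309528
grip [0.46698635 0.21712554 0.1       ] [0.0632 0.0632]
-84.24379567257068
```

The cropped picture shows the press with its nest centred near crop (414,137), the handle grip at (63,188), and the cartridge centred near (699,131), turned about 17° from the press axis. The sizes I measured agree with those given. I'm moving now.

Create go.py:
```python
import sys,numpy as np
from cell import manip
# go.py x y z yaw_of_tool_y : shift in tool axes
x,y,z,a=map(float,sys.argv[1:5]);s=manip.sense();R=np.array(s['tcp_rot'])
d=R.T@(np.array([x,y,z])-s['tcp_pos']);c=np.degrees(np.arctan2(R[1,1],R[0,1]))
print("shift",np.round(d,4),"turn",round((c-a+180)%360-180,2),"now",np.round(s['tcp_pos'],4),"yaw",round(c,2),"F",np.round(s['wrist_force'],1),"gap",round(s['finger_gap'],3),"t",s['clock'])
```

```text
(no output)
```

>>> {"method": "inch_along", "body": {"offsets": "-0.02 -0.03 -0.04 10 1 | -0.05 -0.065 -0.07 20 1 | -0.085 -0.11 -0.1 30 1 | -0.12 -0.158 -0.1 40 1 | -0.155 -0.205 -0.1 45.8 1"}}

```text
clock: 0.72
tcp_pos: [0.2817, 0.3463, 0.3269]
tcp_rot: [[-0.427, 0.904, 0.0], [0.904, 0.427, 0.001], [0.0, 0.0, -1.0]]
wrist_force: [1.0, -0.7, -0.1]
finger_gap: 1.0
gripper_force: 0.0
```

```bash
python3 go.py 0.5105 -0.328 0.3 25.5
```

```text
shift [-0.7074 -0.0809  0.0266] turn -0.23 now [0.2817 0.3463 0.3269] yaw 25.27 F [ 1.  -0.7 -0.1] gap 1.0 t 0.725
```

>>> {"method": "inch_along", "body": {"offsets": "-0.06 -0.007 0 0 1 | -0.12 -0.014 0 0 1 | -0.18 -0.021 0 0 1 | -0.24 -0.028 0 0 1 | -0.3 -0.035 0 0 1", "lines": "1,2"}}

```text
clock: 1.35
tcp_pos: [0.3791, 0.0605, 0.3267]
```

>>> {"method": "inch_along", "body": {"offsets": "-0.06 -0.007 0 0 1 | -0.12 -0.014 0 0 1 | -0.18 -0.021 0 0 1 | -0.18 -0.021 0 0 1", "lines": "1,2"}}

```text
clock: 1.85
tcp_pos: [0.4378, -0.1135, 0.3269]
```

```bash
python3 - <<'E'
from cell import manip
import cv2,numpy as np
s=manip.sense();c=manip.camera("wrist");cv2.imwrite("pics/w1.png",cv2.convertScaleAbs(c["pixels"][:,:,::-1],alpha=1.3))
np.savez("w1.npz",**c,p=s['tcp_pos'],R=s['tcp_rot']);print(c["mtx"],c["hand_eye"],s['qvel'])
E
python3 go.py 0.5105 -0.328 0.2 25.5
```

```text
[[325.1922621    0.         281.08356999]
 [  0.         325.1922621  211.28399981]
 [  0.           0.           1.        ]] [[ 3.12041738e-04 -9.68669681e-01 -2.48352477e-01  6.69539722e-02]
 [ 9.99999482e-01  5.42996863e-04 -8.61449113e-04 -1.67203337e-04]
 [ 9.69314253e-04 -2.48352079e-01  9.68669348e-01 -1.58290540e-01]
 [ 0.00000000e+00  0.00000000e+00  0.00000000e+00  1.00000000e+00]] [-2.41834594 -1.59881758 -5.80460062  1.95219274  0.18648375  0.85244649
 -6.33446267]
shift [-0.2275 -0.0264  0.1267] turn -0.24 now [ 0.4374 -0.1109  0.3265] yaw 25.26 F [ 0.6  0.2 -1.1] gap 1.0 t 1.9
```

View pics/w1.png

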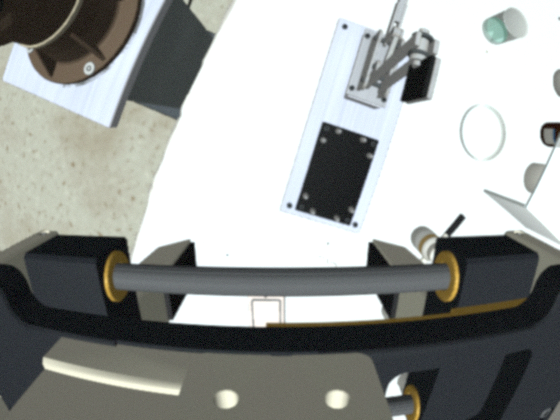

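Add to h.py:
```python
def wray(d,u,v,z):
    K=d["mtx"];a=np.array([u-K[0,2],v-K[1,2]])/K[0,0];r=np.linalg.norm(a)
    q=np.r_[np.sin(r)*a/r,np.cos(r)];H=d["hand_eye"];R=d["R"]
    o=d["p"]+R@H[:3,3];w=R@H[:3,:3]@q;return o+w*(z-o[2])/w[2]
```

Run:
```python
from h import *
d=np.load("w1.npz")
for n,cs,z in(("nest",[(323,123),(379,140),(353,227),(297,207)],.02),("plate",[(340,19),(281,209),(360,228)],.012)):
    P=np.array([wray(d,*c,z) for c in cs]);print(n,P.mean(0),[np.round(np.linalg.norm(P[i]-P[i-1]),4) for i in range(len(P))])
    e=P[-1]-P[0] if n=="nest" else P[1]-P[0];print(np.degrees(np.arctan2(e[1],e[0])))
```

```text
nest [ 0.51226406 -0.07657399  0.02      ] [np.float64(0.1282), np.float64(0.0864), np.float64(0.1366), np.float64(0.0915)]
-81.21162572532924
plate [ 0.48553072 -0.05298385  0.012     ] [np.float64(0.3207), np.float64(0.3011), np.float64(0.1265)]
-81.59910932391253
```

>>> {"method": "inch_along", "body": {"offsets": "-0.06 -0.007 0.02 0 1 | -0.12 -0.014 0.06 0 1 | -0.18 -0.021 0.1 0 1 | -0.2275 -0.0264 0.126 0 1 | -0.2275 -0.0264 0.126 0 1", "lines": "1,2"}}

```text
clock: 2.52
tcp_pos: [0.5108, -0.3271, 0.1976]
```

>>> {"method": "inch_along", "body": {"offsets": "0 0 0 0 1", "lines": "1,2"}}

```text
clock: 2.65
tcp_pos: [0.5117, -0.3248, 0.1999]
```

```bash
python3 - <<'E'
from cell import manip
import cv2,numpy as np
s=manip.sense();c=manip.camera("wrist");cv2.imwrite("pics/w2.png",cv2.convertScaleAbs(c["pixels"][:,:,::-1],alpha=1.0))
np.savez("w2.npz",**c,p=s['tcp_pos'],R=s['tcp_rot'])
E
python3 go.py 0.5105 -0.328 0.2 25.5
```

```text
shift [-0.0029 -0.0031  0.0008] turn 0.08 now [ 0.5121 -0.3241  0.2008] yaw 25.58 F [-0.7  0.9  0.4] gap 0.998 t 2.7
```

View pics/w2.png

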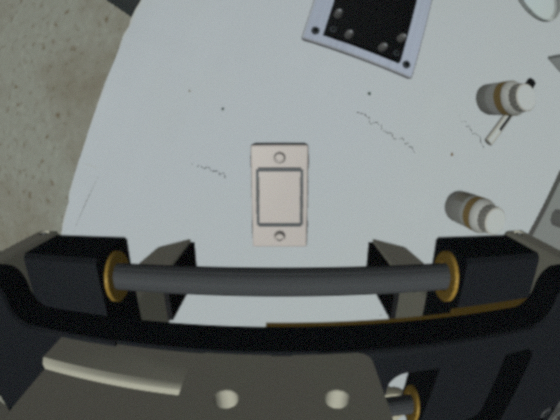

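The wrist view shows the cartridge square to the tool. Its cover corners are near (251,143), (310,144), (308,246) and (253,245), and its ports near (280,157) and (280,236).

Run:
```python
from h import *
d=np.load("w2.npz")
for n,cs,z in(("cover",[(251,143),(310,144),(308,246),(252,246)],.033),("ports",[(280,157),(280,236)],.035)):
    P=np.array([wray(d,*c,z) for c in cs]);print(n,P.mean(0),[np.round(np.linalg.norm(P[i]-P[i-1]),4) for i in range(len(P))])
    e=P[-1]-P[0];print(np.degrees(np.arctan2(e[1],e[0])))
```

```bash
python3 go.py 0.5105 -0.328 0.2 25.5
```

```text
cover [ 0.51050436 -0.32576806  0.033     ] [np.float64(0.1085), np.float64(0.0588), np.float64(0.1074), np.float64(0.0598)]
-65.04078166839852
ports [ 0.51063371 -0.32656323  0.035     ] [np.float64(0.0824), np.float64(0.0824)]
-64.50878268498228
shift [-0.0029 -0.0031  0.0008] turn 0.08 now [ 0.5121 -0.3241  0.2008] yaw 25.58 F [-0.7  0.9  0.4] gap 0.998 t 2.7
```

>>> {"method": "inch_along", "body": {"offsets": "-0.002 -0.0025 0.06 0 1 | -0.002 -0.0025 0.11 0 1 | -0.002 -0.0025 0.15 0 1 | -0.002 -0.0025 0.165 0 1 | -0.002 -0.0025 0.165 0 1", "lines": "1,2"}}

```text
clock: 3.32
tcp_pos: [0.5112, -0.3273, 0.0365]
```

>>> {"method": "inch_along", "body": {"offsets": "0 0 0 0 1 | 0 0 0 0 1", "lines": "1,2"}}

```text
clock: 3.58
tcp_pos: [0.5114, -0.3289, 0.0373]
```

```bash
python3 go.py 0.5105 -0.327 0.0045 25.3
```

```text
shift [ 0.0022 -0.      0.0328] turn 0.24 now [ 0.5114 -0.3289  0.0373] yaw 25.54 F [-0.2 -0.6  1. ] gap 1.001 t 3.575
```

>>> {"method": "inch_along", "body": {"offsets": "0.001 0 0.02 0.2 1 | 0.002 0 0.0325 0.2 1 | 0.002 0 0.0325 0.2 1 | 0.002 0 0.0325 0.2 1", "lines": "1,2"}}

```text
clock: 4.08
tcp_pos: [0.5093, -0.3268, 0.0031]
```

>>> {"method": "inch_along", "body": {"offsets": "0 0 0 0 0.55 | 0 0 0 0 0.55 | 0 0 0 0 0.55"}}

```text
clock: 4.45
tcp_pos: [0.5097, -0.3267, 0.0034]
tcp_rot: [[-0.428, 0.904, 0.0], [0.904, 0.428, -0.0], [-0.0, 0.0, -1.0]]
wrist_force: [0.3, -0.5, 0.0]
finger_gap: 0.727
gripper_force: 0.0
```

```bash
python3 go.py 0.5105 -0.327 0.0045 25.3
```

```text
shift [-0.0006  0.0006 -0.0011] turn 0.03 now [ 0.5097 -0.3267  0.0034] yaw 25.33 F [ 0.3 -0.5  0. ] gap 0.727 t 4.45
```

>>> {"method": "inch_along", "body": {"offsets": "0 0 0 0 0 | 0 0 0 0 0 | 0 0 0 0 0 | 0 0 0 0 0"}}

```text
clock: 4.95
tcp_pos: [0.5097, -0.3267, 0.0033]
tcp_rot: [[-0.428, 0.904, 0.0], [0.904, 0.428, 0.0], [-0.0, 0.0, -1.0]]
wrist_force: [-0.1, 0.0, 3.0]
finger_gap: 0.651
gripper_force: 30.0
```

>>> {"method": "inch_along", "body": {"offsets": "0 0 -0.02 0 0 | 0 0 -0.05 0 0 | 0 0 -0.1 0 0 | 0 0 -0.15 0 0 | 0 0 -0.196 0 0"}}

```text
clock: 5.58
tcp_pos: [0.509, -0.3269, 0.202]
tcp_rot: [[-0.427, 0.904, 0.0], [0.904, 0.427, -0.0], [-0.001, 0.0, -1.0]]
wrist_force: [1.2, -0.2, -2.7]
finger_gap: 0.648
gripper_force: 30.0
```

```bash
python3 go.py 0.5105 -0.079 0.2 8.2
```

```text
shift [0.2235 0.1073 0.0019] turn 17.08 now [ 0.509  -0.3269  0.202 ] yaw 25.28 F [ 1.2 -0.2 -2.7] gap 0.648 t 5.575
```

Run:
```python
from h import *
K,T=load("top0.npz");d=np.load("w1.npz");a=np.array([.139,-.990,0])
N=np.array([.5110,-.0785,0])
for z in(.18,.2,.22,.24):
    p=ray(K,T,135+296/2.909,200+138/2.91,z);q=wray(d,437,100,z);q2=wray(d,441,62,z);print(z,p,(p-N)@a,q,(q-N)@a,(q2-N)@a)
from cell import manip
print(manip.sense()['joint_positions'])
```

```text
0.18 [0.49904007 0.01975625 0.18      ] -0.0989361197347229 [0.53432771 0.04579147 0.18      ] -0.1198060022430321 -0.15979669169042543
0.2 [0.49760472 0.01905453 0.2       ] -0.09844092469577151 [0.52611702 0.03934315 0.2       ] -0.11456344881843876 -0.15193191175906626
0.22 [0.49616938 0.0183528  0.22      ] -0.09794572965682014 [0.51790632 0.03289482 0.22      ] -0.10932089539384542 -0.144067131827707
0.24 [0.49473403 0.01765108 0.24      ] -0.09745053461786876 [0.50969563 0.0264465  0.24      ] -0.10407834196925207 -0.1362023518963478
[ -6.28417989  31.04252896  51.95023632  97.76178723 -26.7397855
  64.4620992   78.82105258]
```

>>> {"method": "inch_along", "body": {"offsets": "0.04 0.02 0 8 0 | 0.09 0.043 0 17 0 | 0.12 0.06 0 17 0 | 0.12 0.06 0 17 0 | 0.12 0.06 0 17 0", "lines": "1,2"}}

```text
clock: 6.2
tcp_pos: [0.5122, -0.1932, 0.2]
```

>>> {"method": "inch_along", "body": {"offsets": "0 0 0 0 0 | 0 0 0 0 0", "lines": "1,2"}}

```text
clock: 6.45
tcp_pos: [0.5121, -0.1937, 0.1994]
```

```bash
python3 - <<'E'
from cell import manip
import cv2,numpy as np
s=manip.sense();c=manip.camera("wrist");cv2.imwrite("pics/w3.png",cv2.resize(c["pixels"][0:330,100:450,::-1],(636,600),interpolation=cv2.INTER_CUBIC))
np.savez("w3.npz",**c,p=s['tcp_pos'],R=s['tcp_rot']);print(s['joint_positions'])
E
python3 go.py 0.5105 -0.079 0.2 8.2
```

```text
[-26.21829059  27.84246367  59.85510208 106.23660744 -27.26553078
  61.79251297  52.39798706]
shift [ 0.1136  0.0147 -0.0007] turn 0.04 now [ 0.5122 -0.1935  0.1993] yaw 8.24 F [ 0.3 -0.8 -1.6] gap 0.649 t 6.5
```

View pics/w3.png

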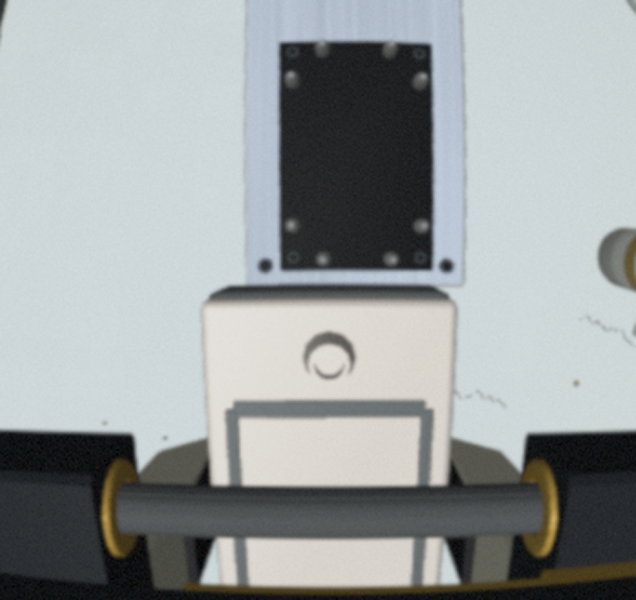

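Run:
```python
from h import *
d=np.load("w3.npz");d={k:d[k] for k in d.files};s=636/350
g=lambda c,z:wray(d,100+(c[0]+.5)/s-.5,(c[1]+.5)/s-.5,z)
f=lambda n,cs,z:(lambda P:print(n,P.mean(0),np.round([np.linalg.norm(P[i]-P[i-1]) for i in range(len(P))],4),[round(np.degrees(np.arctan2(*(P[i]-P[i-1])[[1,0]])),1) for i in range(len(P))]))(np.array([g(c,z) for c in cs]))
f("block",[(280,43),(432,43),(432,270),(281,270)],.02)
for z in(.03,.036):
  f("long",[(292,78),(421,79),(421,225),(292,225)],z)
  f("end",[(322,48),(390,48),(391,259),(323,259)],z)
z0=d["p"][2]
for n,c,h in(("port",(329,355),.035),("cl",(204,303),.033),("cr",(456,303),.033)):
  P=g(c,z0-.0034+h);print(n,d["R"].T@(P-d["p"]))
```

```text
block [ 0.51039263 -0.07773714  0.02      ] [0.1342 0.0873 0.1352 0.0865] [np.float64(98.5), np.float64(9.3), np.float64(-81.8), np.float64(-171.4)]
long [ 0.50989706 -0.07770841  0.03      ] [0.0838 0.0713 0.0837 0.0711] [np.float64(98.3), np.float64(8.7), np.float64(-81.9), np.float64(-171.3)]
end [ 0.50994285 -0.07829148  0.03      ] [0.1207 0.0377 0.1211 0.0376] [np.float64(98.5), np.float64(9.2), np.float64(-81.5), np.float64(-171.4)]
long [ 0.50975847 -0.07862029  0.036     ] [0.0822 0.07   0.0822 0.0698] [np.float64(98.3), np.float64(8.7), np.float64(-81.9), np.float64(-171.3)]
end [ 0.50980342 -0.07919268  0.036     ] [0.1185 0.037  0.1189 0.0369] [np.float64(98.5), np.float64(9.2), np.float64(-81.5), np.float64(-171.4)]
port [ 0.04100009 -0.00047168 -0.031612  ]
cl [ 0.05247057 -0.0282026  -0.02961728]
cr [ 0.05249993  0.027681   -0.0296134 ]
```

>>> {"method": "inch_along", "body": {"offsets": "0.04 0.005 0 0 0 | 0.08 0.01 0.03 0 0 | 0.1145 0.0148 0.08 0 0 | 0.1145 0.0148 0.12 0 0 | 0.1145 0.0148 0.12 0 0", "lines": "1,2"}}

```text
clock: 7.12
tcp_pos: [0.5087, -0.0771, 0.0774]
```

>>> {"method": "inch_along", "body": {"offsets": "0 0 0 0 0 | 0 0 0 0 0 | 0 0 0 0 0"}}

```text
clock: 7.5
tcp_pos: [0.5113, -0.0775, 0.0803]
tcp_rot: [[-0.144, 0.99, 0.002], [0.99, 0.144, 0.0], [-0.0, 0.002, -1.0]]
wrist_force: [-0.1, 0.4, -2.3]
finger_gap: 0.652
gripper_force: 30.0
```

```bash
python3 go.py 0.5104 -0.078 0.0234 8.3
```

```text
shift [-0.0004 -0.0011  0.0569] turn 0.01 now [ 0.5113 -0.0775  0.0803] yaw 8.31 F [-0.1  0.4 -2.3] gap 0.652 t 7.5
```

>>> {"method": "inch_along", "body": {"offsets": "0 -0.0007 0.02 0 0 | 0 -0.0007 0.037 0 0 | 0 -0.0007 0.037 0 0 | 0 -0.0007 0.037 0 0", "lines": "1,2"}}

```text
clock: 8.0
tcp_pos: [0.51, -0.0775, 0.0426]
```

```bash
python3 go.py 0.5104 -0.078 0.0234 8.3
```

```text
shift [-0.0005  0.0003  0.0192] turn 0.01 now [ 0.51   -0.0775  0.0426] yaw 8.31 F [-0.1 -1.4 -2.5] gap 0.651 t 8.0
```

>>> {"method": "inch_along", "body": {"offsets": "0 0 0 0 0", "lines": "1,2"}}

```text
clock: 8.12
tcp_pos: [0.5102, -0.0774, 0.0427]
```

```bash
python3 go.py 0.5104 -0.078 0.0234 8.3
```

```text
shift [-0.0006  0.0001  0.0193] turn 0.03 now [ 0.5102 -0.0774  0.0427] yaw 8.33 F [ 0.2 -0.1 -1.7] gap 0.653 t 8.125
```

>>> {"method": "inch_along", "body": {"offsets": "-0.0004 0.0001 0.006 0 0 | -0.0004 0.0001 0.012 0 0 | -0.0004 0.0001 0.016 0 0 | -0.0004 0.0001 0.019 0 0 | -0.0004 0.0001 0.019 0 0"}}

```text
clock: 8.75
tcp_pos: [0.51, -0.0778, 0.0232]
tcp_rot: [[-0.145, 0.989, -0.0], [0.989, 0.145, 0.0], [0.0, 0.0, -1.0]]
wrist_force: [-0.1, 0.3, -0.1]
finger_gap: 0.648
gripper_force: 30.0
```

>>> {"method": "inch_along", "body": {"offsets": "0 0 0 0 0", "only": "force|pos"}}

```text
tcp_pos: [0.51, -0.0778, 0.0232]
wrist_force: [-0.8, -0.3, -0.3]
gripper_force: 30.0
```

```bash
python3 go.py 0.5104 -0.078 0.0234 8.3
```

```text
shift [-0.0003  0.0004 -0.0002] turn 0.02 now [ 0.51   -0.0778  0.0232] yaw 8.32 F [-0.8 -0.3 -0.3] gap 0.651 t 8.875
```

>>> {"method": "inch_along", "body": {"offsets": "0 0 0 0 0.85 | 0 0 0 0 0.85 | 0 0 0 0 0.85 | 0 0 0 0 0.85", "only": "force|pos|gap"}}

```text
tcp_pos: [0.5101, -0.0776, 0.0233]
wrist_force: [-0.0, -0.5, -0.3]
finger_gap: 0.849
gripper_force: 0.0
```

>>> {"method": "inch_along", "body": {"offsets": "0 0 -0.03 0 0.85 | 0 0 -0.09 0 0.85 | 0 0 -0.15 0 0.85 | -0.05 0 -0.19 0 0.85 | -0.1 0 -0.2 0 0.85", "lines": "1,2"}}

```text
clock: 10.0
tcp_pos: [0.5261, -0.177, 0.226]
```

>>> {"method": "inch_along", "body": {"offsets": "0 0 0 0 0.85 | 0 0 0 0 0.85", "lines": "1,2"}}

```text
clock: 10.25
tcp_pos: [0.5241, -0.1762, 0.2228]
```

Run:
```python
from cell import manip
import cv2,numpy as np
s=manip.sense();c=manip.camera("wrist");cv2.imwrite("pics/w4.png",cv2.resize(c["pixels"][0:330,100:450,::-1],(636,600),interpolation=cv2.INTER_CUBIC))
np.savez("w4.npz",**c,p=s['tcp_pos'],R=s['tcp_rot']);print(s['joint_positions'],s['tcp_pos'])
```

```text
[-28.93981     27.11686608  61.08763735 103.71706078 -26.17129402
  64.89902009  49.32608903] [ 0.52412895 -0.17624248  0.22279496]
```

View pics/w4.png

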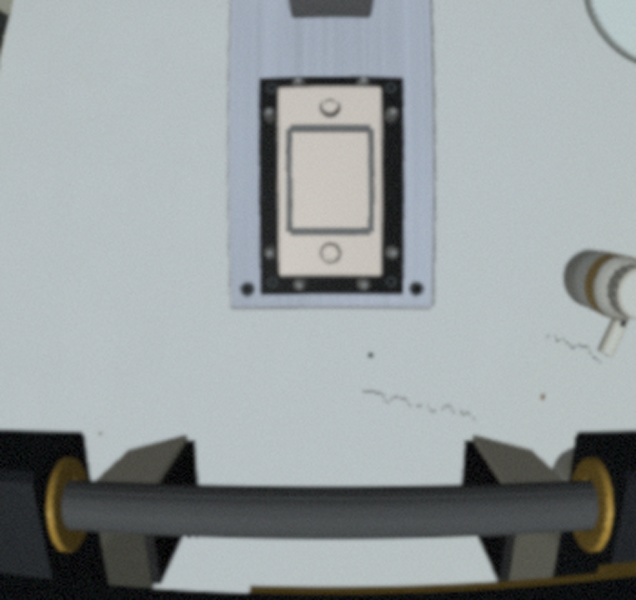

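The cartridge lies square between all eight pins, with its cover spanning crop (278,85) to (383,276). The clamp foot is clear of it at the top edge. Next is the handle.

Run:
```python
from h import *
K,T=load("top0.npz");a=np.array([.1426,-.9898,0]);b=np.array([.9898,.1426,0]);N=np.array([.5102,-.078,0])
f=lambda c,z:ray(K,T,135+(c[0]+.5)/2.909-.5,200+(c[1]+.5)/2.91-.5,z)
for c,z in(((25,193),.1228),((101,184),.1),((101,184),.112)):
    P=f(c,z);print(P,(P-N)@a,(P-N)@b)
# pixel->plate left edge
P=(f((153,107),.012)+f((172,250),.012))/2;print("plate back",(P-N)@a)
P=(f((488,54),.012)+f((510,193),.012))/2;print("plate front",(P-N)@a)
```

```text
[0.46289097 0.24385356 0.1228    ] -0.3253169260674284 -0.0009301593528756606
[0.47015706 0.18567134 0.1       ] -0.26669201802183656 -0.0020349687466429465
[0.46961241 0.18375904 0.112     ] -0.26487689169771317 -0.002846752046533436
plate back -0.22556327181202637
plate front 0.07764789784353773
```

>>> {"method": "inch_along", "body": {"offsets": "0 0 -0.055 0 0.85 | 0.03 0 -0.105 0 0.85 | 0.09 0 -0.115 0 0.85 | 0.15 0 -0.115 0 0.85 | 0.21 0 -0.115 0 0.85", "lines": "1,2"}}

```text
clock: 10.92
tcp_pos: [0.493, 0.0346, 0.3378]
```

>>> {"method": "inch_along", "body": {"offsets": "0.06 0 0 0 0.85 | 0.12 0 0 0 0.85 | 0.18 0 0.03 0 0.85 | 0.18 0 0.06 0 0.85 | 0.18 0 0.06 0 0.85", "lines": "1,2"}}

```text
clock: 11.55
tcp_pos: [0.4655, 0.2105, 0.2761]
```

```bash
python3 go.py 0.4667 0.2242 0.24 8.2
```

```text
shift [0.0134 0.0034 0.0361] turn 0.31 now [0.4655 0.2105 0.2761] yaw 8.51 F [-0.4 -0.4 -0.1] gap 0.848 t 11.55
```

>>> {"method": "inch_along", "body": {"offsets": "0 0.002 0 0.3 0.85 | 0 0.002 0 0.3 0.85", "lines": "1,2"}}

```text
clock: 11.8
tcp_pos: [0.4709, 0.209, 0.2795]
```

Run:
```python
from cell import manip
import cv2,numpy as np
s=manip.sense();c=manip.camera("wrist");cv2.imwrite("pics/w5.png",cv2.convertScaleAbs(cv2.resize(c["pixels"][0:330,100:450,::-1],(636,600),interpolation=cv2.INTER_CUBIC),alpha=1.5))
np.savez("w5.npz",**c,p=s['tcp_pos'],R=s['tcp_rot']);print(s['joint_positions'],s['tcp_pos'])
```

```text
[-79.56737352  19.61148687  66.97574134 104.09628373 -19.37358455
  68.99931604   1.23948348] [0.47089556 0.20902954 0.2794968 ]
```

View pics/w5.png

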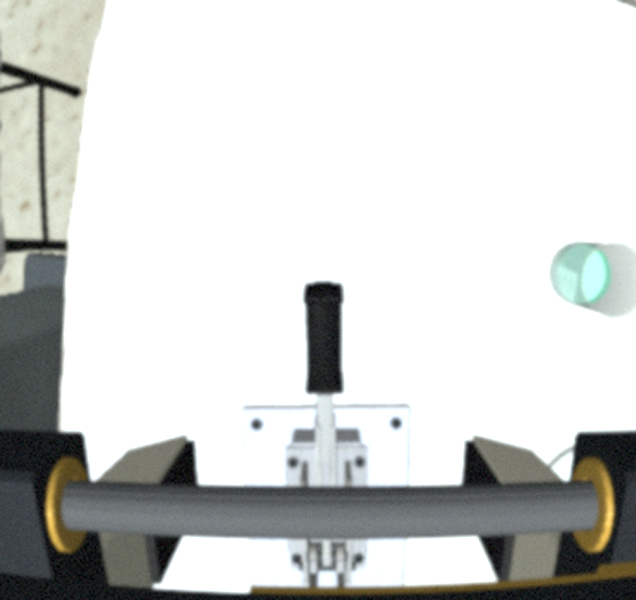

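Run:
```python
from h import *
d=np.load("w5.npz");d={k:d[k] for k in d.files};s=636/350
a=np.array([.1426,-.9898,0]);b=np.array([.9898,.1426,0]);N=np.array([.5102,-.078,0])
for c,z in(((324,284),.097),((324,284),.1228),((324,300),.1228),((325,392),.111),((325,392),.098),((304,340),.104),((342,340),.104),((244,406),.012),((410,406),.012)):
    P=wray(d,100+(c[0]+.5)/s-.5,(c[1]+.5)/s-.5,z);print(c,P,(P-N)@a,(P-N)@b)
```

```bash
python3 go.py 0.4667 0.2242 0.15 8.2
```

```text
(324, 284) [0.46204836 0.24741659 0.097     ] -0.32896376621390977 -0.001256090495133925
(324, 284) [0.46198242 0.24950857 0.1228    ] -0.33104381064939536 -0.0010230405378353045
(324, 300) [0.46316275 0.24098274 0.1228    ] -0.32243662928280087 -0.0010705289157840493
(325, 392) [0.47101549 0.18748343 0.111     ] -0.2683632058489946 -0.0009268903718010215
(325, 392) [0.47140679 0.18400045 0.098     ] -0.2648599610429205 -0.0010362551028600213
(304, 340) [0.45507315 0.21452736 0.104     ] -0.29740466614594735 -0.012850157269739634
(342, 340) [0.47665741 0.21753076 0.104     ] -0.2972995190060568 0.008942234129633764
(244, 406) [0.41478864 0.14157134 0.012     ] -0.23093737244698112 -0.06312728744515217
(410, 406) [0.5391189  0.15894764 0.012     ] -0.23040693932234682 0.06241265762834019
shift [ 0.0154 -0.0021  0.1294] turn -0.25 now [0.4708 0.2091 0.2793] yaw 7.95 F [ 0.1 -0.4  0. ] gap 0.849 t 11.85
```

The wrist view shows the grip running from crop (324,284) to (325,392), in line with the press. That agrees with the top-camera estimate, so I'm descending to pinch it.

>>> {"method": "inch_along", "body": {"offsets": "0.008 -0.003 0.05 -0.3 0.6 | 0.0154 -0.0031 0.11 -0.3 0.6 | 0.0154 -0.0031 0.15 -0.3 0.6 | 0.0154 -0.0031 0.17 -0.3 0.6 | 0.0154 -0.0031 0.17 -0.3 0.6", "lines": "1,2"}}

```text
clock: 12.48
tcp_pos: [0.4646, 0.2238, 0.1078]
```

>>> {"method": "inch_along", "body": {"offsets": "0 0 0 0 0.5 | 0 0 0 0 0.5 | 0 0 0 0 0.5", "lines": "1,2"}}

```text
clock: 12.85
tcp_pos: [0.4651, 0.2248, 0.109]
```

```bash
python3 go.py 0.4657 0.2242 0.0867 8.2
```

```text
shift [-0.0007  0.0005  0.0223] turn 0.14 now [0.4651 0.2248 0.109 ] yaw 8.34 F [0.3 0.4 0.7] gap 0.501 t 12.85
```

>>> {"method": "inch_along", "body": {"offsets": "-0.0005 0.0003 0.015 0.1 0.5 | -0.0005 0.0003 0.0223 0.1 0.5 | -0.0005 0.0003 0.0223 0.1 0.5 | -0.0005 0.0003 0.0223 0.1 0.5", "lines": "1,2"}}

```text
clock: 13.35
tcp_pos: [0.4652, 0.2238, 0.0859]
```

>>> {"method": "inch_along", "body": {"offsets": "0 0 0 0 0 | 0 0 0 0 0 | 0 0 0 0 0 | 0 0 0 0 0 | 0 0 0 0 0"}}

```text
clock: 13.98
tcp_pos: [0.4658, 0.2241, 0.0861]
tcp_rot: [[-0.143, 0.99, 0.001], [0.99, 0.143, 0.0], [-0.0, 0.001, -1.0]]
wrist_force: [3.9, 0.9, -3.5]
finger_gap: 0.212
gripper_force: 30.0
```

```bash
python3 go.py 0.4657 0.2242 0.0867 8.2
```

```text
shift [ 0.0001 -0.0001 -0.0006] turn 0.04 now [0.4658 0.2241 0.0861] yaw 8.24 F [ 3.9  0.9 -3.5] gap 0.212 t 13.975
```

>>> {"method": "inch_along", "body": {"offsets": "-0.0043 0 -0.0159 0 0 | -0.0107 0 -0.0311 0 0 | -0.0192 0 -0.0452 0 0 | -0.0295 0 -0.058 0 0 | -0.0416 0 -0.0692 0 0"}}

```text
clock: 14.6
tcp_pos: [0.4719, 0.1827, 0.1556]
tcp_rot: [[-0.143, 0.99, 0.002], [0.99, 0.143, 0.0], [-0.0, 0.002, -1.0]]
wrist_force: [7.2, 0.2, -8.2]
finger_gap: 0.215
gripper_force: 30.0
```

Create arc.py:
```python
import numpy as np
from cell import manip
s=manip.sense();N=np.array([.5102,-.078]);a=np.array([.1426,-.9898])
x=(np.array(s['tcp_pos'])[:2]-N)@a+.1895;z=s['tcp_pos'][2]+.0188-.083
print("elev",round(np.degrees(np.arctan2(z,-x)),1),"r",round(np.hypot(x,z),4),"F along/up",round(np.array(s['wrist_force'])[:2]@a,1),round(s['wrist_force'][2],1),"lat",round((np.array(s['tcp_pos'])[:2]-N)@[a[1],-a[0]],4),"gap",s['finger_gap'],"t",s['clock'])
```

```bash
python3 arc.py
```

```text
elev 51.0 r 0.1176 F along/up 0.8 -8.2 lat 0.0007 gap 0.21544447370578176 t 14.6
```

>>> {"method": "inch_along", "body": {"offsets": "-0.0135 0 -0.0095 0 0 | -0.0282 0 -0.0169 0 0 | -0.0437 0 -0.0223 0 0 | -0.0599 0 -0.0254 0 0 | -0.0701 0 -0.0262 0 0"}}

```text
clock: 15.22
tcp_pos: [0.482, 0.1149, 0.182]
tcp_rot: [[-0.144, 0.99, 0.002], [0.99, 0.144, 0.003], [0.003, 0.002, -1.0]]
wrist_force: [4.9, 12.6, -2.2]
finger_gap: 0.214
gripper_force: 30.0
```

```bash
python3 arc.py
```

```text
elev 87.3 r 0.1179 F along/up -11.8 -2.2 lat 0.0004 gap 0.21383514036121043 t 15.225
```

>>> {"method": "inch_along", "body": {"offsets": "-0.0124 0 0.0002 0 0 | -0.0246 0 0.0017 0 0 | -0.0366 0 0.0045 0 0 | -0.0464 0 0.0078 0 0 | -0.0521 0 0.0101 0 0"}}

```text
clock: 15.85
tcp_pos: [0.4899, 0.0622, 0.172]
tcp_rot: [[-0.143, 0.99, 0.003], [0.99, 0.143, 0.002], [0.001, 0.003, -1.0]]
wrist_force: [6.3, 1.2, 3.7]
finger_gap: 0.218
gripper_force: 30.0
```

```bash
python3 arc.py
```

```text
elev 113.9 r 0.118 F along/up -0.3 3.7 lat 0.0001 gap 0.21849707576540267 t 15.85
```

>>> {"method": "inch_along", "body": {"offsets": "0 0 0 0 0 | 0 0 0 0 0", "lines": "1,2"}}

```text
clock: 16.1
tcp_pos: [0.49, 0.0616, 0.1719]
```

```bash
python3 arc.py
```

```text
elev 114.2 r 0.1181 F along/up 1.8 0.2 lat 0.0001 gap 0.2170770515313654 t 16.1
```

>>> {"method": "inch_along", "body": {"offsets": "-0.002 0 0.001 0 0 | -0.004 0 0.002 0 0 | -0.004 0 0.002 0 0", "only": "force"}}

```text
wrist_force: [7.5, -3.4, -0.0]
gripper_force: 30.0
```

```bash
python3 arc.py
```

Run:
```python
from cell import manip
import cv2
c=manip.camera("scene");cv2.imwrite("pics/s6.png",cv2.convertScaleAbs(cv2.resize(c["pixels"][120:290,150:350,::-1],(700,595),interpolation=cv2.INTER_CUBIC),alpha=1.5))
```

```text
elev 116.7 r 0.1183 F along/up 4.5 -0.0 lat 0.0001 gap 0.2120778344318113 t 16.475
```

View pics/s6.png

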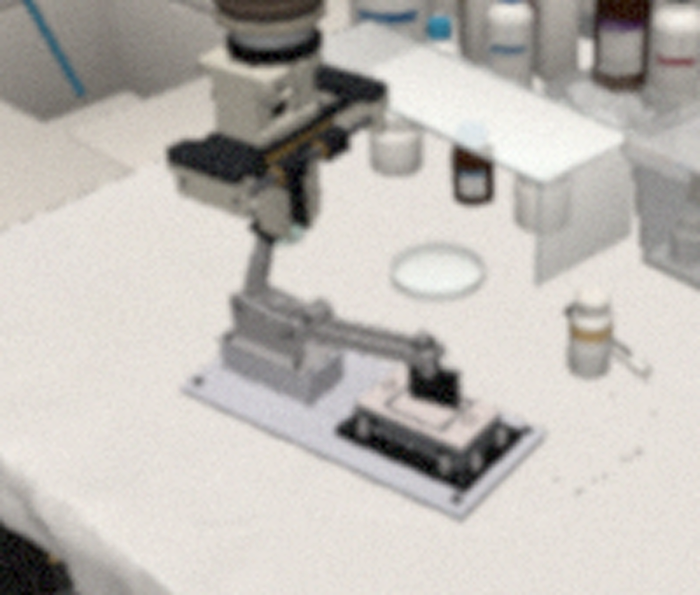

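>>> {"method": "inch_along", "body": {"offsets": "-0.003 0 0.0015 0 0 | -0.006 0 0.003 0 0 | -0.006 0 0.003 0 0", "only": "force"}}

```text
wrist_force: [5.6, -4.2, 2.0]
gripper_force: 30.0
```

```bash
python3 arc.py
```

```text
elev 120.0 r 0.1188 F along/up 5.0 2.0 lat -0.0 gap 0.2135893974592382 t 16.9
```

>>> {"method": "inch_along", "body": {"offsets": "-0.003 0 0.0015 0 0 | -0.005 0 0.003 0 0 | -0.005 0 0.003 0 0", "only": "force"}}

```text
wrist_force: [-6.8, 12.1, 36.1]
gripper_force: 30.0
```

```bash
python3 arc.py
```

```text
elev 120.8 r 0.118 F along/up -12.9 36.1 lat -0.0001 gap 0.21447418129854331 t 17.275
```

>>> {"method": "inch_along", "body": {"offsets": "0 0 -0.004 0 0 | 0 0 -0.004 0 0", "only": "force"}}

```text
wrist_force: [14.5, 8.9, -22.0]
gripper_force: 30.0
```

```bash
python3 arc.py
```

Run:
```python
from cell import manip
import cv2,numpy as np
o=np.zeros((600,800,3),np.uint8)
c=manip.camera("scene")["pixels"][150:270,200:310,::-1];o[:,:400]=cv2.resize(c,(550,600),interpolation=cv2.INTER_CUBIC)[:,:400]
c=manip.camera("top")["pixels"][200:290,170:320,::-1];o[:240,400:]=cv2.resize(c,(400,240),interpolation=cv2.INTER_CUBIC)
c=manip.camera("wrist")["pixels"][:,:,::-1];o[300:,400:]=cv2.resize(c,(400,300),interpolation=cv2.INTER_AREA)
cv2.imwrite("pics/m7.png",cv2.convertScaleAbs(o,alpha=1.5))
```

```text
elev 120.6 r 0.1187 F along/up -6.8 -22.0 lat 0.0002 gap 0.2162352409426607 t 17.525
```

View pics/m7.png

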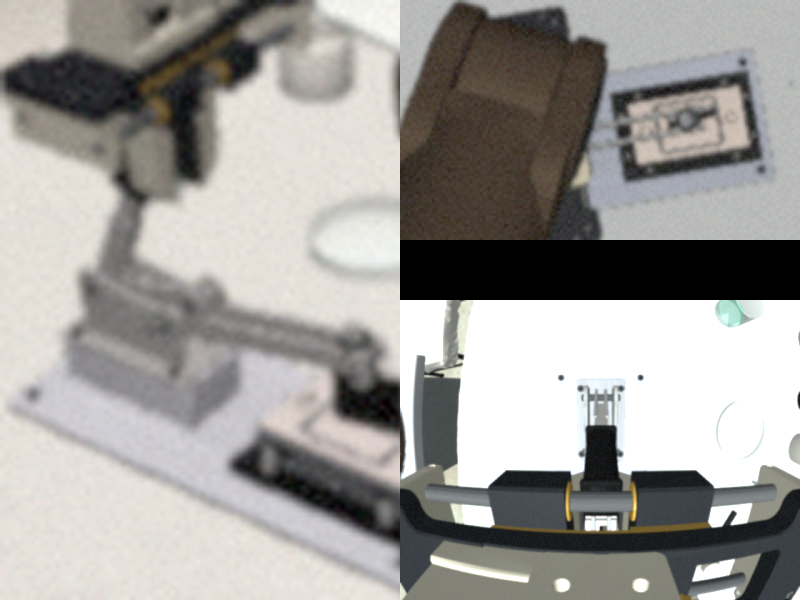

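Run:
```python
from h import *
K,T=load("scene0.npz");a=np.array([.1426,-.9898,0]);p=np.array([.4832,.1096,.083])
f=lambda q:np.round((proj(K,T,q)-[200,150])*5)
print("pivot",f(p))
for e in(95,100,105,111,116):
    r=np.radians(e);u=-np.cos(r)*a+np.sin(r)*np.array([0,0,1]);print(e,f(p+.05*u),f(p+.08*u),f(p+.118*u))
N=np.array([.5102,-.078,0]);print("arm pivot",f(N-.1305*a+[0,0,.07]),"foot ctr top z.048/.053",f(N+[0,0,.048]),f(N+[0,0,.053]))
from cell import manip
s=manip.sense();print("tcp",f(s['tcp_pos']),f(np.array(s['tcp_pos'])+[0,0,.0188]))
```

```text
pivot [108. 273.]
95 [106. 207.] [104. 166.] [103. 112.]
100 [111. 210.] [113. 170.] [116. 118.]
105 [117. 213.] [122. 176.] [129. 127.]
111 [123. 218.] [133. 184.] [145. 138.]
116 [128. 223.] [141. 191.] [158. 149.]
arm pivot [183. 321.] foot ctr top z.048/.053 [357. 423.] [357. 417.]
tcp [173. 187.] [170. 159.]
```

The scene crop shows the clamp foot flat on the cover. The handle shaft runs from about (118,262) to (132,190), which matches the projected 111° of the locked position. The tool had run past the stop in the pinch, so I'll open, recentre on the grip and pinch again.

>>> {"method": "inch_along", "body": {"offsets": "0 0 0 0 0.4 | 0 0 0 0 0.4 | 0 0 0 0 0.4", "only": "force|gap"}}

```text
wrist_force: [-0.2, -0.9, -0.8]
finger_gap: 0.398
gripper_force: 0.0
```

```bash
python3 go.py 0.4893 0.0671 0.1741 8.2
```

```text
shift [ 0.0203  0.0019 -0.0069] turn -0.0 now [0.4903 0.0467 0.1672] yaw 8.2 F [-0.2 -0.9 -0.8] gap 0.398 t 18.05
```

>>> {"method": "inch_along", "body": {"offsets": "0.01 0.0005 -0.004 0 0.4 | 0.02 0.0008 -0.0069 0 0.4 | 0.02 0.0008 -0.0069 0 0.4 | 0.02 0.0008 -0.0069 0 0.4", "only": "force"}}

```text
wrist_force: [-0.2, -0.7, 1.2]
gripper_force: 0.0
```

```bash
python3 arc.py
```

```text
elev 111.3 r 0.118 F along/up 0.7 1.2 lat 0.0007 gap 0.39804186624738475 t 18.55
```

>>> {"method": "inch_along", "body": {"offsets": "0 0 0 0 0 | 0 0 0 0 0 | 0 0 0 0 0 | 0 0 0 0 0", "only": "force|gap"}}

```text
wrist_force: [5.1, 0.1, -5.4]
finger_gap: 0.213
gripper_force: 30.0
```

```bash
python3 arc.py
```

```text
elev 111.5 r 0.1182 F along/up 0.6 -5.4 lat 0.0001 gap 0.21258835059473313 t 19.05
```

>>> {"method": "inch_along", "body": {"offsets": "0.0098 0 -0.0033 0 0 | 0.0218 0 -0.006 0 0 | 0.0341 0 -0.0076 0 0 | 0.0464 0 -0.0078 0 0 | 0.0587 0 -0.0067 0 0", "only": "force"}}

```text
wrist_force: [2.7, -3.5, 3.4]
gripper_force: 30.0
```

```bash
python3 arc.py
```

```text
elev 82.0 r 0.1181 F along/up 3.8 3.4 lat 0.0004 gap 0.21162365696816543 t 19.675
```

>>> {"method": "inch_along", "body": {"offsets": "0.0161 0 0.0034 0 0 | 0.0353 0 0.0108 0 0 | 0.0529 0 0.0214 0 0 | 0.0685 0 0.0349 0 0 | 0.0814 0 0.0509 0 0", "only": "force"}}

```text
wrist_force: [-0.6, 4.8, 9.3]
gripper_force: 30.0
```

```bash
python3 arc.py
```

```text
elev 33.4 r 0.1196 F along/up -4.9 9.3 lat 0.0007 gap 0.217537917793391 t 20.3
```

>>> {"method": "inch_along", "body": {"offsets": "0.0082 0 0.0143 0 0 | 0.0144 0 0.0295 0 0 | 0.018 0 0.0435 0 0 | 0.018 0 0.0445 0 0", "only": "force"}}

```text
wrist_force: [-2.8, 18.1, 7.3]
gripper_force: 30.0
```

```bash
python3 arc.py
```

```text
elev 9.8 r 0.1221 F along/up -18.3 7.3 lat 0.0009 gap 0.21566208028140135 t 20.8
```

>>> {"method": "inch_along", "body": {"offsets": "0 0 0 0 0.6 | 0 0 0 0 0.6 | 0 0 0 0 0.6", "only": "force"}}

```text
wrist_force: [-0.2, 0.0, -0.0]
gripper_force: 0.0
```

>>> {"method": "inch_along", "body": {"offsets": "0 0 -0.02 0 0.6 | 0 0 -0.06 0 0.6 | 0.04 0 -0.12 0 0.6 | 0.09 0 -0.16 0 0.6 | 0.15 0 -0.16 0 0.6", "lines": "1,2"}}

```text
clock: 21.8
tcp_pos: [0.447, 0.3666, 0.2483]
```

>>> {"method": "inch_along", "body": {"offsets": "0.06 0 0 0 0.6 | 0.12 -0.03 0 0 0.6 | 0.18 -0.06 0 0 0.6 | 0.22 -0.08 0 0 0.6 | 0.22 -0.08 0 0 0.6", "lines": "1,2"}}

```text
clock: 22.42
tcp_pos: [0.3301, 0.5764, 0.2433]
```

Run:
```python
from cell import manip
import cv2,numpy as np
r={}
for n in("top","scene"):
    a=np.load(n+"0.npz")["pixels"].astype(float);c=manip.camera(n)["pixels"];b=c.astype(float)
    d=cv2.GaussianBlur(np.abs(a-b).mean(2),(0,0),1.0)>25
    k,_,st,ce=cv2.connectedComponentsWithStats(d.astype(np.uint8))
    print(n,[(list(map(int,st[i])),np.round(ce[i])) for i in range(1,k) if st[i][4]>8])
    np.savez(n+"9.npz",pixels=c)
```

```text
top [([255, 231, 47, 32, 1120], array([278., 247.])), ([349, 244, 12, 21, 64], array([355., 255.]))]
scene [([0, 0, 88, 169, 5877], array([46., 62.])), ([57, 75, 33, 14, 197], array([73., 82.])), ([9, 90, 19, 6, 55], array([18., 93.])), ([60, 90, 54, 29, 578], array([ 88., 104.])), ([75, 95, 6, 4, 18], array([77., 96.])), ([16, 105, 9, 9, 54], array([ 21., 109.])), ([95, 116, 8, 13, 49], array([ 98., 123.])), ([81, 131, 5, 4, 14], array([ 83., 132.])), ([20, 159, 3, 5, 9], array([ 21., 162.])), ([60, 169, 16, 41, 279], array([ 69., 188.])), ([23, 173, 5, 7, 18], array([ 25., 176.])), ([237, 179, 7, 3, 14], array([240., 180.])), ([12, 213, 11, 6, 38], array([ 16., 215.])), ([253, 228, 38, 26, 560], array([272., 240.])), ([101, 231, 9, 12, 67], array([105., 237.])), ([6, 245, 20, 27, 218], array([ 16., 257.])), ([106, 250, 14, 31, 264], array([113., 265.])), ([317, 272, 45, 29, 521], array([340., 290.])), ([38, 304, 5, 7, 17], array([ 40., 307.]))]
```

Run:
```python
from h import *
import cv2
a=np.array([.1426,-.9898,0]);b=np.array([.9898,.1426,0]);N=np.array([.5102,-.078,0])
for n,(x,y,w,h) in(("top",(252,228,54,38)),("scene",(245,222,56,42))):
    K,T=load(n+"0.npz");p=np.load(n+"9.npz")["pixels"].astype(np.float32)
    nd=load(n+"0.npz")
    g=p[y:y+h,x:x+w].mean(2);gm=cv2.GaussianBlur(p,(0,0),.8)[y:y+h,x:x+w];warm=gm[:,:,0]-gm[:,:,2]
    print(n,"warm range",np.percentile(warm,[5,50,95]))
    m=((warm>np.percentile(warm,95)*.5)&(g>60)).astype(np.uint8)
    k,L,st,ce=cv2.connectedComponentsWithStats(m);i=1+st[1:,4].argmax()
    c=ce[i]+[x,y];print("centroid",c,st[i])
    for z in(.048,.053):
        q=[N+s*.054*a+t*.029*b+[0,0,z] for s,t in((1,1),(1,-1),(-1,-1),(-1,1))]
        mk=np.zeros((420*8,560*8),np.uint8);cv2.fillPoly(mk,[np.round((np.array([proj(K,T,v) for v in q])+.5)*8).astype(int)],1)
        M=cv2.moments(mk,True);print(z,"expected",M['m10']/M['m00']/8-.5,M['m01']/M['m00']/8-.5,"area",M['m00']/64)
```

```bash
python3 go.py 0.33 0.57 0.24 8.2
```

```text
top warm range [-7.94985046  6.18928909 14.19341774]
centroid [277.88241206 246.39899497] [  4   4  45  30 995]
0.048 expected 277.239126314792 246.10808340440317 area 989.34375
0.053 expected 277.3368913460329 245.98817466679242 area 994.125
scene warm range [-2.5338181   3.1876564  10.65262146]
centroid [278.46931818 232.16931818] [  8   0  48  26 880]
0.048 expected 271.6789476375537 234.98093083111746 area 458.34375
0.053 expected 271.65437457279563 233.64771872863977 area 457.1875
shift [-0.0013 -0.0049  0.0044] turn 0.06 now [0.3346 0.5719 0.2444] yaw 8.26 F [ 1.  -1.8  0.8] gap 0.6 t 22.525
```

Run:
```python
from h import *
from cell import manip
import cv2
a=np.array([.1426,-.9898,0]);b=np.array([.9898,.1426,0]);N=np.array([.5106,-.0775,0])
K,T=load("scene0.npz")
def prof(P,C,ax,nrm,hs,tag):
    # render-free: sample mean luminance on vertical column lines over side face
    out=[]
    for h in hs:
        v=[proj(K,T,C+nrm*.030+ax*s+[0,0,h]) for s in np.linspace(-.03,.03,25)]
        v=np.array(v,np.float32);out.append(cv2.remap(P,v[:,:1],v[:,1:],cv2.INTER_LINEAR).mean())
    print(tag,np.round(out).astype(int))
P=np.mean([manip.camera("scene")["pixels"].mean(2) for _ in range(6)],0).astype(np.float32)
P0=np.load("scene0.npz")["pixels"].mean(2).astype(np.float32)
hs=np.arange(-4,46,2)/1000
ac=np.array([.43,-.903,0]);bc=np.array([.903,.43,0]);C0=np.array([.5105,-.327,0])
print("h mm",(hs*1000).astype(int))
prof(P0,C0,ac,-bc,hs,"before")
prof(P,N+[0,0,.02],a,-b,hs,"after")
```

```text
h mm [-4 -2  0  2  4  6  8 10 12 14 16 18 20 22 24 26 28 30 32 34 36 38 40 42
 44]
before [140 132 119 101  83  68  58  52  50  50  53  57  63  68  72  79  91 106
 119 125 123 118 114 116 121]
after [ 16  22  30  38  44  47  48  48  47  48  52  58  67  80  94 108 117 121
 120 119 119 122 126 129 131]
```

The side profile of the cartridge shows its top edge 5 mm lower than before, so the cover is home. The clamp is open again, the bystanders haven't moved and the arm is clear. I'm handing in.

>>> {"method": "inch_along", "body": {"offsets": "0 0 0 0 0.6 | 0 0 0 0 0.6", "lines": "1,2"}}

```text
clock: 23.08
tcp_pos: [0.3349, 0.5721, 0.2449]
```

```bash
python3 -c "
from cell import manip
print(manip.sign_off())"
```

```text
the job is handed in; nothing more can be done
None
```

I handed the job in at 23 s: the camera checks show the cartridge snapped shut and seated in the nest, the clamp swung back open, and the bystanders unmoved; no verdict came back.

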